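# Shut the plant stall's drawers and seed box

### The job

Close up the plant stall for the night: with the fingertips, push both open drawers of the low wooden chest fully home, and push the lid of the seed box over and down until it lies fully shut. Push only from outside: nothing is gripped or lifted, do not touch the insides of the drawers or the lid, and do not slam anything. The seed box stays where it stands, and the pots and other things on the bench are left alone.

Things in the scene. Friction and masses are not known exactly. Their poses are not given: they have to be found in the camera images.
- chest: low wooden chest, fixed to the table: 200 deep (x) x 280 wide (y) x 120 high, two drawers side by side. Origin on the table, 40 in FRONT of the front face and midway across it; x axis points square into the front (the way the drawers close), z up. From 90 behind the front face a black tiered stand with rows of little pots rises to 235 above the table; only pot_c stands on the top in front of it
- drawer_left (a joint): left-hand (chest +y) drawer: m it stands open; 0 = fully home, its front flush with the chest. 0.05 to 0.11 at the start, stop at 0.13. Slides along the chest's x; about 2 N friction, stays where left, no catch
- drawer_right (a joint): right-hand (chest -y) drawer, same
- front_left (a point): centre of the outer face of the left drawer's flat front (118 wide x 90 high, 60 above the table at its centre, a flush dark oval finger slot for looks). Moves with the drawer. 67 to the left of the chest's middle
- front_right (a point): same for the right drawer, 67 to the right of the chest's middle
- tray_left: inside of the left drawer (tray and the back of its 18 thick front, from 13 below the front's top edge), open at the top; not to be touched. Origin as the lower edge of the drawer's outer face
- tray_right: inside of the right drawer, same; not to be touched
- seedbox: loose open-topped wooden box with seed packets, 140 deep (x) x 180 wide (y) x 85 high, about 1.3 kg, just standing on the table. Origin: centre of the underside; the lid is hinged along its +x rim (the far side from the robot, when unturned)
- lid (a joint): angle of the box's lid: 0 = lying fully shut, 1.57 = upright, leaning back beyond that; 1.15 to 1.7 at the start, stop at 1.9. Stiff hinge (0.22 Nm), the lid stays at whatever angle it is left and must be pushed all the way down
- lid_hinge (a point): middle of the hinge line, at the box's rim: 85.5 above the table, 70 behind the box's centre; the hinge runs along the box's y
- lid_edge (a point): middle of the lid's free edge, on its outer face: 140 from the hinge along the lid and 11 (the lid's thickness) off its underside. Lid is 140 x 180 x 11
- lid_inside: the lid's inner face, up to 12 from its edges; not to be touched. Origin at the hinge
- pot_a: small terracotta pot with a succulent, 60 dia x 55 high, on the table in front of the chest's left (+y) corner. Bystander; origin: centre of the underside
- pot_b: small terracotta pot with a succulent, 60 dia x 60 high, on the table beside the seed box's left (+y) end. Bystander; origin: centre of the underside
- pot_c: tiny terracotta pot with a succulent, 44 dia x 42 high, on the chest's top, midway between the drawers, 60 behind the front face. Bystander; origin: centre of the underside
- saucers: stack of pale round plastic saucers, 90 dia x 45 high, on the left near the robot. Bystander; origin: centre of the underside
- can: plastic watering can, about 260 x 90 x 165 high, at the far right of the table. Bystander; origin: centre of the underside
- sprayer: spray bottle, 70 dia x 190 high, at the far left of the table. Bystander; origin: centre of the underside

How it is judged:
By the outcome, as a careful person would: the job done as asked, in the order asked, and still so for the second after the job is handed in, with the robot touching nothing.
It also fails if it takes over 58 s, if anything falls off the work surface, if the arm or the gripper's body presses on something with over 40 N, if the wrist force passes 120 N, or if a joint passes its speed limit or range.

### The arm

A 7-joint arm with a two-finger parallel gripper is mounted at the origin on the work surface. World frame = base frame: x ahead of the robot, y to its left, z up, the work surface at z = 0. Lengths are in m, angles in rad, forces in N, time in s.
With the tool pointing down it reaches from about 0.4 to 0.85 m from the base axis. Payload 10.4 kg.
Tool frame: the origin (TCP) lies at the centre of the arm's flange, where the gripper is bolted on; the fingertips stand 173 mm ahead of it and the grasp point (between the pads) lies 155 mm ahead of it; z points along the fingers, y is the line along which they close (so a half turn about z gives the same grasp; the last joint's range is limited). The gripper opens to 85 mm and grips with 20 to 120 N. Pads are 22 mm wide; open, the fingers measure 114 mm over their backs; the gripper's body (76 mm by 85 mm) begins 54 mm behind the grasp point. The pads swing forward as they close: fully open they stand 13 mm farther back than shut.
Start: joints at [1.262, 0.332, -0.065, 1.46, 0.022, 1.35, -0.088], TCP at [0.176, -0.6, 0.405] pointing down, gripper open.
Joint ranges: [-2.6, 2.6], [-0.5, 2.12], [-1.47, 1.34], [0.16, 2.42], [-1.27, 4.41], [0.06, 2.06], [-2.6, 2.6]. Speed limits (rad/s): [2.22, 2.22, 2.79, 2.79, 3.14, 3.14, 3.14].

### API

Orientations are given as a unit quaternion [x, y, z, w].
In Python, from workcell import manip, viewer, finder gives the robot as it stands.
- The arm moves only by the tool arm_command, never from a script. Its argument "plan" is a list of rows, each an object with "dp": the shift along the tool's x, y, z in mm, a list of three; "spin": the turn about the tool's z in rad. A call has 1 to 5 rows; each row shifts and turns the commanded pose from where the row before left it, along the tool's axes as they then stand; what a row does not reach is not made up. A row lasts 1/10 s, in which the tool goes at most 50 mm and 8.59 degrees, less where a joint would pass 70% of its speed; a pose out of reach is approached as far as the arm can. A call is refused whole if a number of a shift passes 50 or a number of a turn 0.15, either way. A call with a gripper value outside its range is refused whole. "grip" is the closure, from -1 (fully open) to 1 (shut), set as the call begins (left out, the last holds). The fingers move at their own pace and stop on an object; "newtons" is the grip in N (left out, the last holds). Time passes only in rows, so rows that do not move let the fingers close. It gives the time, the measured TCP pose, the force, the opening and the grip force at its end, in the units of the state.
- manip.get_obs(): the state, without advancing time (a new reading comes with each control period).
- viewer.camera(name): name is "scene" or "top" or "wrist"; returns the picture (480x640x3 uint8, blue, green, red); there is no depth.
- viewer.camera_params(name): a dict with "vertical_fov" (degrees; the focal length in pixels is half the picture's height over the tangent of half this angle, whatever the lens; pixels are square), "cx", "cy" (the principal point, pixels), "k1" (the pictures are not rectified: a ray, as slopes to the right and down, at radius r is drawn at 1 + k1 r^2 times it, then the intrinsics apply), "R" (3x3) and "t" (3): a world point X has camera coordinates R X + t; the wrist camera has in their place "T_tool_cam" (4x4, takes a point from camera to tool coordinates, whose origin is the TCP and whose axes are the flange's). Camera axes: x right, y down, z forward; pixel columns grow to the right and rows downward; lengths in m; the calibration is good to about 2 mm. A picture is of the moment at which its call begins: read the wrist's pose just before it. camera_params takes no time and is no camera call.
- manip.hand_in(): hands the job in; it is judged then, once.
Trained networks look in the newest picture that a camera, given by its name, has taken for a name from the list of things; names that differ only in an ending like _2 or _b are one class to them, and where a whole thing is asked for, a point or a joint stands for the part that bears it (a point fixed in the world has none). Each returns a list of dicts, best first, with "score" (0 to 1); they miss things now and then, are a little off and sometimes report something else, mostly with a low value. They report only what shows in the picture. A call takes as long as a camera call.
- finder.find_in(camera, thing): "position" ([x, y, z] in m, in world coordinates, good to about 4 mm: the middle of the surface that is visible of it).
The state is a dict: "clock": time; "joint_pos": joint angles; "joint_velocities": joint speeds; "tau": joint torques, N m; "position": TCP position; "ee_rot": TCP orientation; "ft_force": force on the tool from outside, world axes, zero at the start; "torque": the same for the moment, N m; "grip_width": opening from 0.0 (shut) to 1.0 (fully open); "grasp_force": force on a finger pad.
Only numpy, scipy, OpenCV 4.12 (cv2) and the standard library are available. Lean on these libraries where they do the work, as an engineer would, in place of code of your own. Each camera call takes 0.05 s, during which the arm holds its last target. There are 200 camera calls.

## Working session

There is one attempt and no reset: what is moved stays moved. The work goes in short steps, Python scripts to look and compute and a tool call to move; the robot and the scene stay as the last step left them, time stands still between calls to the robot, and variables do not carry over. Pictures are saved under pics/ and viewed, at most 10 in all, crops included, and the job is handed in when it is done.

Besides the shell and the picture viewer there is one more tool, called after "Emit:" as name(argument=value, ...), one argument or row to a line, values as JSON. arm_command: Moves the arm, as the interface text tells. Its arguments: {"type":"object","properties":{"plan":{"type":"array","items":{"type":"object","properties":{"dp":{"type":"array","items":{"type":"number"}},"spin":{"type":"number"}}}},"grip":{"type":"number"},"newtons":{"type":"number"}},"required":["plan"]}

```bash
ls; mkdir -p pics
python3 - <<'E'
from workcell import manip, viewer, finder
import cv2,numpy as np
o=manip.get_obs();print({k:np.round(v,3).tolist() for k,v in o.items()})
for c in("scene","top"):
    cv2.imwrite(f"pics/{c}0.png",viewer.camera(c))
    p=viewer.camera_params(c);print(c,{k:np.round(v,3).tolist() for k,v in p.items()})
    for n in ["chest","front_left","front_right","seedbox","lid","lid_hinge","lid_edge","pot_a","pot_b","pot_c","saucers"]:
        print(n,[(np.round(d["position"],3).tolist(),round(d["score"],2)) for d in finder.find_in(c,n)[:2]])
E
```

```text
pics
{'clock': 0.0, 'joint_pos': [1.262, 0.333, -0.065, 1.461, 0.022, 1.35, -0.089], 'joint_velocities': [-0.0, 0.003, 0.001, -0.002, -0.002, -0.001, -0.0], 'tau': [0.001, -62.545, 0.05, -39.16, 0.016, 0.01, 0.0], 'position': [0.176, -0.6, 0.404], 'ee_rot': [0.99, 0.142, -0.0, -0.001], 'ft_force': [0.212, -0.411, 0.148], 'torque': [-0.032, -0.003, -0.049], 'grasp_force': 0.0, 'grip_width': 1.004}
scene {'vertical_fov': 51.684, 'cx': 321.8, 'cy': 235.188, 'k1': -0.028, 'R': [[-0.064, 0.998, 0.012], [0.839, 0.061, -0.541], [-0.541, -0.024, -0.841]], 't': [0.032, -0.361, 1.821]}
chest [([0.742, 0.232, 0.117], 0.71)]
front_left [([0.522, 0.292, 0.076], 0.91), ([0.653, 0.236, 0.163], 0.45)]
front_right [([0.522, 0.156, 0.08], 0.56)]
seedbox [([0.608, -0.197, 0.09], 0.63)]
lid [([0.614, -0.201, 0.173], 0.89), ([0.524, 0.162, 0.073], 0.75)]
lid_hinge [([0.621, -0.201, 0.168], 0.85)]
lid_edge [([0.618, -0.204, 0.163], 0.58)]
pot_a [([0.573, -0.055, 0.06], 0.84), ([0.651, 0.232, 0.161], 0.62)]
pot_b [([0.573, -0.055, 0.06], 0.84), ([0.651, 0.232, 0.161], 0.62)]
pot_c [([0.573, -0.055, 0.06], 0.84), ([0.651, 0.232, 0.161], 0.62)]
saucers [([0.355, 0.391, 0.047], 0.82)]
top {'vertical_fov': 44.491, 'cx': 319.604, 'cy': 227.337, 'k1': -0.09, 'R': [[0.008, -1.0, 0.026], [-0.999, -0.01, -0.046], [0.046, -0.025, -0.999]], 't': [-0.027, 0.479, 1.477]}
chest [([0.661, 0.229, 0.12], 0.62), ([0.558, -0.044, 0.06], 0.21)]
front_left [([0.539, 0.3, 0.057], 0.73)]
front_right [([0.545, 0.166, 0.054], 0.69)]
seedbox [([0.559, -0.201, 0.061], 0.56), ([0.538, 0.303, 0.056], 0.34)]
lid [([0.606, -0.2, 0.19], 0.57)]
lid_hinge [([0.61, -0.2, 0.192], 0.86)]
lid_edge [([0.609, -0.2, 0.194], 0.71)]
pot_a [([0.556, -0.044, 0.061], 0.75), ([0.514, 0.409, 0.058], 0.69)]
pot_b [([0.556, -0.044, 0.061], 0.75), ([0.514, 0.409, 0.058], 0.69)]
pot_c [([0.556, -0.044, 0.061], 0.75), ([0.514, 0.409, 0.058], 0.69)]
saucers []
```

View pics/scene0.png

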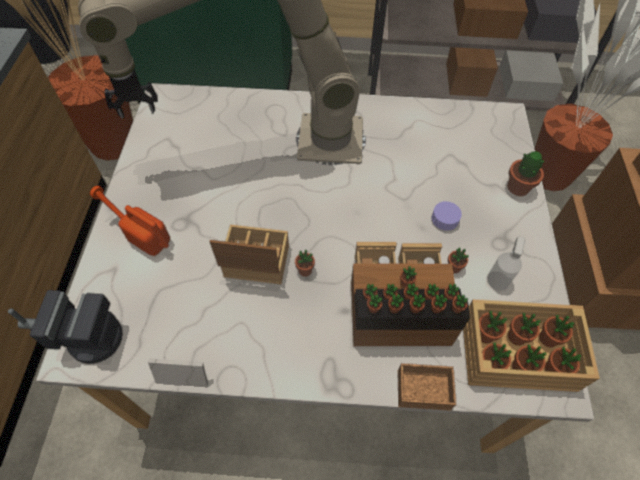

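View pics/top0.png

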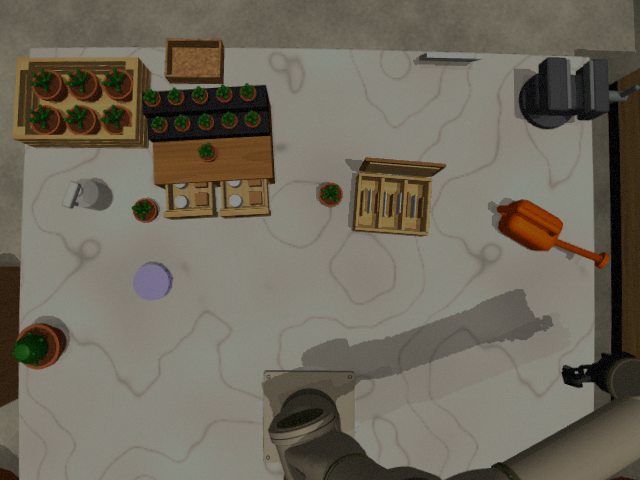

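The scene view has the chest at about (355–465, 245–345), both drawers open towards the robot, and the seed box at (215–290, 225–285) with its lid near upright. The top view has the drawers' fronts at rows 208–217 and the box at (355–435, 160–235). I'll zoom in on the top view to measure.

Run:
```python
import cv2
a=cv2.imread("pics/top0.png")
A=cv2.resize(a[130:230,130:280],None,fx=5,fy=5,interpolation=cv2.INTER_CUBIC)
cv2.imwrite("pics/c1.png",A)
cv2.imwrite("pics/c2.png",cv2.resize(a[145:245,310:460],None,fx=5,fy=5,interpolation=cv2.INTER_CUBIC))
```

```text
(no output)
```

View pics/c1.png

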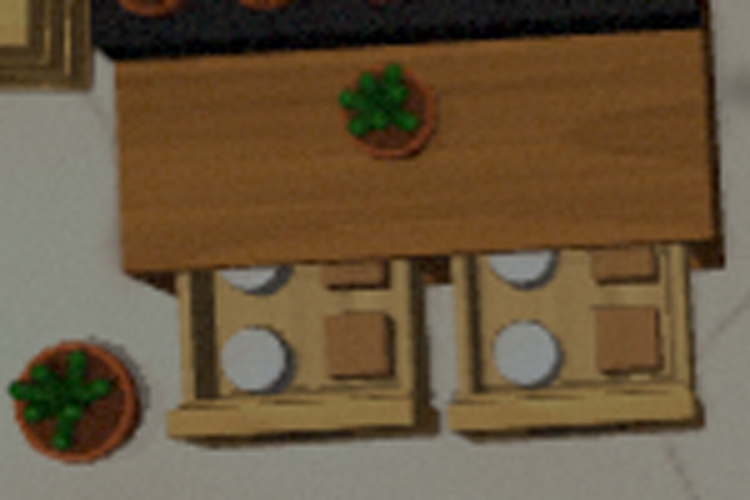

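View pics/c2.png

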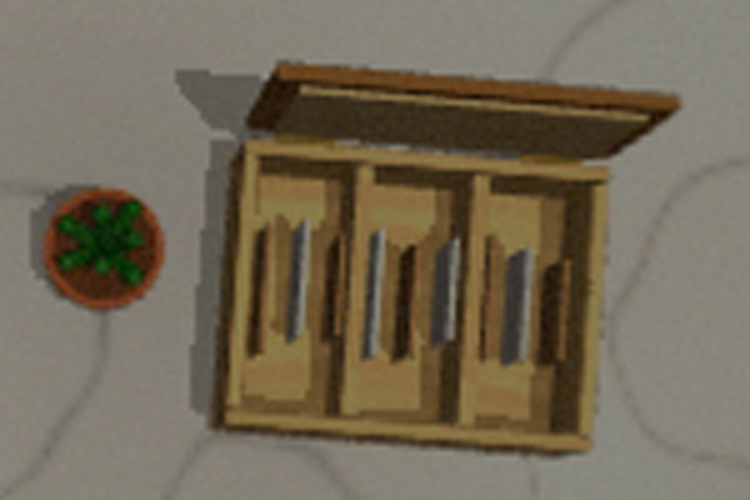

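The crops show the chest's front top edge from (155, 184) to (273, 177). The drawer fronts' outer edges are near row 216. The box's front rim runs from (354, 230) to (428, 235), and the lid's far edge from (366.5, 158) to (446, 165).

```bash
cat > h.py <<'E'
import numpy as np,cv2
from workcell import viewer
def px2w(c,uv,z):
    p=viewer.camera_params(c);f=240/np.tan(np.radians(p["vertical_fov"])/2)
    K=np.array([[f,0,p["cx"]],[0,f,p["cy"]],[0,0,1]])
    u=cv2.undistortPoints(np.array([[uv]],float),K,np.array([p["k1"],0,0,0.]))[0,0]
    R=np.array(p["R"]);d=R.T@np.array([*u,1]);o=-R.T@np.array(p["t"])
    return o+d*(z-o[2])/d[2]
E
python3 - <<'E'
from h import *
def c1(n,u,v,z): print(n,np.round(px2w("top",(130+u/5,130+v/5),z),4))
def c2(n,u,v,z): print(n,np.round(px2w("top",(310+u/5,145+v/5),z),4))
c1("chestFL",126,270,.12);c1("chestFR",715,237,.12);c1("chestBL",115,62,.12);c1("BR",700,30,.12)
c1("dL l",168,430,.105);c1("dL r",417,424,.105);c1("dR l",448,428,.105);c1("dR r",699,421,.105)
c1("pot_a",75,395,.055);c1("pot_c",390,115,.162)
c2("FL",224,428,.085);c2("FR",590,448,.085);c2("BL",243,142,.085);c2("BR",607,170,.085)
for z in (.2,.215,.225): c2("lidL",283,65,z);c2("lidR",680,97,z)
c2("pot_b",105,248,.06)
E
```

```text
chestFL [0.573  0.3694 0.12  ]
chestFR [0.5912 0.0913 0.12  ]
chestBL [0.6722 0.3773 0.12  ]
BR [0.6899 0.0997 0.12  ]
dL l [0.4984 0.3513 0.105 ]
dL r [0.5024 0.2326 0.105 ]
dR l [0.5006 0.2178 0.105 ]
dR r [0.5051 0.0986 0.105 ]
pot_a [0.5185 0.41   0.055 ]
pot_c [0.6405 0.2388 0.162 ]
FL [ 0.4688 -0.1057  0.085 ]
FR [ 0.4608 -0.2841  0.085 ]
BL [ 0.6079 -0.1142  0.085 ]
BR [ 0.5967 -0.2927  0.085 ]
lidL [ 0.6268 -0.1215  0.2   ]
lidR [ 0.6151 -0.3011  0.2   ]
lidL [ 0.6243 -0.1199  0.215 ]
lidR [ 0.6127 -0.2974  0.215 ]
lidL [ 0.6226 -0.1189  0.225 ]
lidR [ 0.6111 -0.295   0.225 ]
pot_b [ 0.558  -0.0486  0.06  ]
```

Emit:
arm_command(
  plan=[
    {"dp":[0,0,0],"spin":0.11},
    {"dp":[0,0,0],"spin":0.11},
    {"dp":[32,-34,0],"spin":0},
    {"dp":[32,-34,0],"spin":0},
    {"dp":[32,-34,0],"spin":0},
  ],
  grip=1,
  newtons=20,
)

```text
clock: 1.7
position: [0.2661, -0.4902, 0.4047]
ee_rot: [0.999, 0.033, 0.0, 0.0]
ft_force: [1.1, -0.7, 0.8]
grip_width: 0.145
grasp_force: 0.0
```

Emit:
arm_command(
  plan=[
    {"dp":[32,-34,0]},
    {"dp":[32,-34,0]},
    {"dp":[32,-34,0]},
    {"dp":[32,-34,0]},
    {"dp":[0,0,0]},
  ],
)

```text
invalid input at $.plan[0]: expected keys dp, spin
```

Emit:
arm_command(
  plan=[
    {"dp":[30,-39,0],"spin":0},
    {"dp":[30,-39,0],"spin":0},
    {"dp":[30,-39,0],"spin":0},
    {"dp":[30,-39,0],"spin":0},
    {"dp":[30,-39,0],"spin":0},
  ],
)

```text
clock: 2.2
position: [0.4029, -0.2853, 0.4051]
ee_rot: [0.999, 0.033, 0.0, 0.0]
ft_force: [1.1, 0.1, 0.8]
grip_width: -0.002
grasp_force: 0.0
```

Emit:
arm_command(
  plan=[
    {"dp":[8,-48,0],"spin":0},
    {"dp":[8,-48,0],"spin":0},
    {"dp":[8,-48,0],"spin":0},
    {"dp":[8,-48,0],"spin":0},
    {"dp":[8,-48,0],"spin":0},
  ],
)

```text
clock: 2.7
position: [0.426, -0.043, 0.405]
ee_rot: [0.999, 0.033, 0.0, 0.0]
ft_force: [0.4, 0.9, -0.4]
grip_width: -0.002
grasp_force: 0.0
```

Emit:
arm_command(
  plan=[
    {"dp":[8,-39,0],"spin":0},
    {"dp":[8,-39,20],"spin":0},
    {"dp":[7,-39,20],"spin":0},
    {"dp":[7,-39,20],"spin":0},
    {"dp":[7,-37,20],"spin":0},
  ],
)

```text
clock: 3.2
position: [0.4504, 0.1517, 0.3244]
ee_rot: [0.999, 0.033, 0.001, 0.0]
ft_force: [1.2, -2.1, -0.2]
grip_width: 0.002
grasp_force: 0.0
```

Emit:
arm_command(
  plan=[
    {"dp":[0,0,40],"spin":0},
    {"dp":[0,0,30],"spin":0},
    {"dp":[0,0,0],"spin":0},
  ],
)

```text
clock: 3.5
position: [0.4491, 0.1496, 0.2516]
ee_rot: [0.999, 0.033, -0.003, 0.0]
ft_force: [-1.0, 0.1, 0.1]
grip_width: -0.001
grasp_force: 0.0
```

Run:
```python
from workcell import viewer,manip
import cv2
print(manip.get_obs()["position"],manip.get_obs()["ft_force"])
a=viewer.camera("wrist");b=viewer.camera("top")
cv2.imwrite("pics/w1.png",cv2.hconcat([cv2.resize(a,(400,300)),cv2.resize(b[110:260,100:300],(400,300),interpolation=cv2.INTER_CUBIC)]))
```

```text
[0.44910982 0.14955709 0.25156038] [-0.97575876  0.14195549  0.12364833]
```

View pics/w1.png

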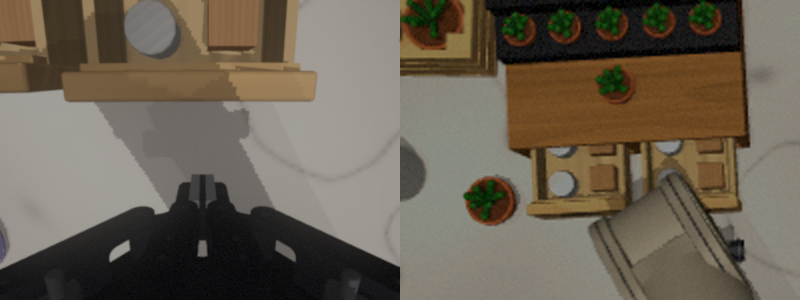

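The wrist view has the closed fingers at column 203, against a right drawer front spanning 65–317, so they're squarely in front with a gap. Now I push gently.

Emit:
arm_command(
  plan=[
    {"dp":[15,0,0],"spin":0},
    {"dp":[10,0,0],"spin":0},
    {"dp":[6,0,0],"spin":0},
    {"dp":[5,0,0],"spin":0},
    {"dp":[5,0,0],"spin":0},
  ],
)

```text
clock: 4.1
position: [0.4917, 0.1527, 0.2551]
ee_rot: [0.999, 0.033, 0.0, 0.0]
ft_force: [0.6, 0.1, 0.1]
grip_width: -0.001
grasp_force: 0.0
```

Emit:
arm_command(
  plan=[
    {"dp":[5,0,0],"spin":0},
    {"dp":[5,0,0],"spin":0},
    {"dp":[6,0,0],"spin":0},
    {"dp":[8,0,0],"spin":0},
    {"dp":[8,0,0],"spin":0},
  ],
)

```text
clock: 4.6
position: [0.5239, 0.155, 0.2546]
ee_rot: [0.999, 0.033, -0.0, -0.0]
ft_force: [-2.0, -0.2, 1.0]
grip_width: 0.004
grasp_force: 1.3
```

Emit:
arm_command(
  plan=[
    {"dp":[8,0,0],"spin":0},
    {"dp":[8,0,0],"spin":0},
    {"dp":[7,0,0],"spin":0},
    {"dp":[6,0,0],"spin":0},
    {"dp":[5,0,0],"spin":0},
  ],
)

```text
clock: 5.1
position: [0.5578, 0.1572, 0.2546]
ee_rot: [0.999, 0.033, -0.0, -0.0]
ft_force: [-2.4, 1.2, 1.0]
grip_width: 0.0
grasp_force: 1.2
```

Emit:
arm_command(
  plan=[
    {"dp":[4,0,0],"spin":0},
    {"dp":[3,0,0],"spin":0},
    {"dp":[3,0,0],"spin":0},
    {"dp":[2,0,0],"spin":0},
    {"dp":[2,0,0],"spin":0},
  ],
)

```text
clock: 5.6
position: [0.5713, 0.158, 0.2546]
ee_rot: [0.999, 0.033, -0.0, 0.0]
ft_force: [-1.7, 1.7, -0.5]
grip_width: 0.0
grasp_force: 1.1
```

Emit:
arm_command(
  plan=[
    {"dp":[1,0,0],"spin":0},
    {"dp":[1,0,0],"spin":0},
    {"dp":[1,0,0],"spin":0},
    {"dp":[1,0,0],"spin":0},
  ],
)

```text
clock: 6.0
position: [0.5752, 0.1582, 0.2547]
ee_rot: [0.999, 0.033, -0.0, 0.0]
ft_force: [-2.8, 1.0, 0.8]
grip_width: -0.001
grasp_force: 1.0
```

Emit:
arm_command(
  plan=[
    {"dp":[1,0,0],"spin":0},
    {"dp":[1,0,0],"spin":0},
    {"dp":[1,0,0],"spin":0},
  ],
)

```text
clock: 6.3
position: [0.5766, 0.1585, 0.2547]
ee_rot: [0.999, 0.033, -0.003, 0.001]
ft_force: [-22.0, -3.3, 16.0]
grip_width: 0.001
grasp_force: 10.6
```

Emit:
arm_command(
  plan=[
    {"dp":[1,0,0],"spin":0},
    {"dp":[1,0,0],"spin":0},
  ],
)

```text
clock: 6.5
position: [0.5772, 0.1588, 0.2547]
ee_rot: [0.999, 0.034, -0.005, 0.002]
ft_force: [-34.5, -6.4, 24.6]
grip_width: -0.002
grasp_force: 18.5
```

Stop reached. I'll back off and go across to the left drawer.

Emit:
arm_command(
  plan=[
    {"dp":[-10,0,0],"spin":0},
    {"dp":[-30,0,0],"spin":0},
    {"dp":[-45,0,0],"spin":0},
    {"dp":[-45,0,0],"spin":0},
    {"dp":[-5,-15,0],"spin":0},
  ],
)

```text
clock: 7.0
position: [0.4406, 0.1626, 0.2535]
ee_rot: [0.999, 0.032, -0.001, 0.003]
ft_force: [1.4, -0.9, 0.9]
grip_width: 0.002
grasp_force: 0.0
```

Emit:
arm_command(
  plan=[
    {"dp":[0,-40,0],"spin":0},
    {"dp":[0,-40,0],"spin":0},
    {"dp":[0,-30,0],"spin":0},
    {"dp":[0,-8,0],"spin":0},
    {"dp":[0,0,0],"spin":0},
  ],
)

```text
clock: 7.5
position: [0.4367, 0.2833, 0.2548]
ee_rot: [0.999, 0.034, 0.0, -0.0]
ft_force: [0.4, -0.9, -0.4]
grip_width: 0.003
grasp_force: 0.0
```

Emit:
arm_command(
  plan=[
    {"dp":[20,0,0],"spin":0},
    {"dp":[10,0,0],"spin":0},
    {"dp":[6,0,0],"spin":0},
    {"dp":[5,0,0],"spin":0},
    {"dp":[5,0,0],"spin":0},
  ],
)

```text
clock: 8.0
position: [0.4829, 0.2851, 0.2547]
ee_rot: [0.999, 0.033, -0.0, 0.0]
ft_force: [-0.6, -0.7, 0.4]
grip_width: 0.003
grasp_force: 0.0
```

Emit:
arm_command(
  plan=[
    {"dp":[5,0,0],"spin":0},
    {"dp":[5,0,0],"spin":0},
    {"dp":[6,0,0],"spin":0},
    {"dp":[8,0,0],"spin":0},
    {"dp":[8,0,0],"spin":0},
  ],
)

```text
clock: 8.5
position: [0.5151, 0.2876, 0.2546]
ee_rot: [0.999, 0.033, -0.0, 0.0]
ft_force: [-2.2, -0.4, 1.8]
grip_width: -0.003
grasp_force: 1.3
```

Emit:
arm_command(
  plan=[
    {"dp":[8,0,0],"spin":0},
    {"dp":[8,0,0],"spin":0},
    {"dp":[7,0,0],"spin":0},
    {"dp":[6,0,0],"spin":0},
    {"dp":[5,0,0],"spin":0},
  ],
)

```text
clock: 9.0
position: [0.549, 0.2899, 0.2547]
ee_rot: [0.999, 0.033, 0.0, -0.0]
ft_force: [-2.2, -0.1, 0.8]
grip_width: -0.001
grasp_force: 1.2
```

Emit:
arm_command(
  plan=[
    {"dp":[4,0,0],"spin":0},
    {"dp":[3,0,0],"spin":0},
    {"dp":[3,0,0],"spin":0},
    {"dp":[2,0,0],"spin":0},
    {"dp":[1,0,0],"spin":0},
  ],
)

```text
clock: 9.5
position: [0.5616, 0.2907, 0.2547]
ee_rot: [0.999, 0.033, 0.0, -0.0]
ft_force: [-2.0, 0.5, -0.4]
grip_width: -0.003
grasp_force: 1.0
```

Emit:
arm_command(
  plan=[
    {"dp":[1,0,0],"spin":0},
    {"dp":[1,0,0],"spin":0},
    {"dp":[1,0,0],"spin":0},
    {"dp":[1,0,0],"spin":0},
    {"dp":[1,0,0],"spin":0},
  ],
)

```text
clock: 10.0
position: [0.5665, 0.291, 0.2547]
ee_rot: [0.999, 0.033, -0.0, 0.0]
ft_force: [-2.8, 1.6, 0.9]
grip_width: 0.0
grasp_force: 1.0
```

Emit:
arm_command(
  plan=[
    {"dp":[1,0,0],"spin":0},
    {"dp":[1,0,0],"spin":0},
  ],
)

```text
clock: 10.2
position: [0.5672, 0.2912, 0.2547]
ee_rot: [0.999, 0.033, -0.002, 0.001]
ft_force: [-15.9, -4.4, 10.0]
grip_width: -0.001
grasp_force: 8.3
```

Emit:
arm_command(
  plan=[
    {"dp":[1,0,0],"spin":0},
    {"dp":[-10,0,0],"spin":0},
    {"dp":[-30,0,0],"spin":0},
    {"dp":[-30,0,-30],"spin":0},
    {"dp":[0,0,-45],"spin":0},
  ],
)

```text
clock: 10.7
position: [0.496, 0.2862, 0.3279]
ee_rot: [0.999, 0.034, -0.002, 0.002]
ft_force: [2.4, -0.3, -0.1]
grip_width: 0.004
grasp_force: 0.0
```

Emit:
arm_command(
  plan=[
    {"dp":[0,20,-40],"spin":0},
    {"dp":[0,30,-40],"spin":0},
    {"dp":[0,35,-35],"spin":0},
    {"dp":[0,48,-10],"spin":0},
    {"dp":[0,49,0],"spin":0.127},
  ],
)

```text
clock: 11.2
position: [0.5117, 0.1036, 0.4573]
ee_rot: [1.0, -0.031, 0.003, 0.0]
ft_force: [1.2, -0.0, -1.3]
grip_width: 0.002
grasp_force: 0.0
```

Emit:
arm_command(
  plan=[
    {"dp":[22,38,0],"spin":0},
    {"dp":[22,38,0],"spin":0},
    {"dp":[22,38,0],"spin":0},
    {"dp":[22,38,0],"spin":0},
    {"dp":[22,38,0],"spin":0},
  ],
)

```text
clock: 11.7
position: [0.6103, -0.0938, 0.4551]
ee_rot: [1.0, -0.031, 0.001, 0.001]
ft_force: [-0.0, 0.2, 0.5]
grip_width: -0.001
grasp_force: 0.0
```

Emit:
arm_command(
  plan=[
    {"dp":[23,38,0],"spin":0},
    {"dp":[23,38,0],"spin":0},
    {"dp":[23,32,0],"spin":0},
    {"dp":[0,0,0],"spin":0},
  ],
)

```text
clock: 12.1
position: [0.6728, -0.2102, 0.4524]
ee_rot: [0.999, -0.035, -0.001, 0.001]
ft_force: [0.2, -0.4, 0.3]
grip_width: -0.005
grasp_force: 0.0
```

Run:
```python
from workcell import viewer,manip,finder
import cv2,numpy as np
o=manip.get_obs();print(o["position"],o["joint_pos"])
a=viewer.camera("wrist");b=viewer.camera("scene");t=viewer.camera("top")
for n in("lid","front_left","front_right"): print(n,[(np.round(d["position"],3),d["score"]) for d in finder.find_in("top",n)[:1]])
cv2.imwrite("pics/w2.png",cv2.vconcat([cv2.hconcat([cv2.resize(a,(400,300)),cv2.resize(b[180:330,180:380],(400,300),interpolation=cv2.INTER_CUBIC)]),cv2.resize(t[110:260,100:500],(800,300))]))
```

```text
[ 0.67280917 -0.21022002  0.45244682] [ 0.58268473  0.55865577 -0.57137356  1.10739881  0.2932642   1.55236923
 -1.56224879]
lid [(array([ 0.607, -0.17 ,  0.186]), 0.84)]
front_left [(array([0.576, 0.301, 0.065]), 0.67)]
front_right [(array([0.584, 0.166, 0.065]), 0.66)]
```

View pics/w2.png

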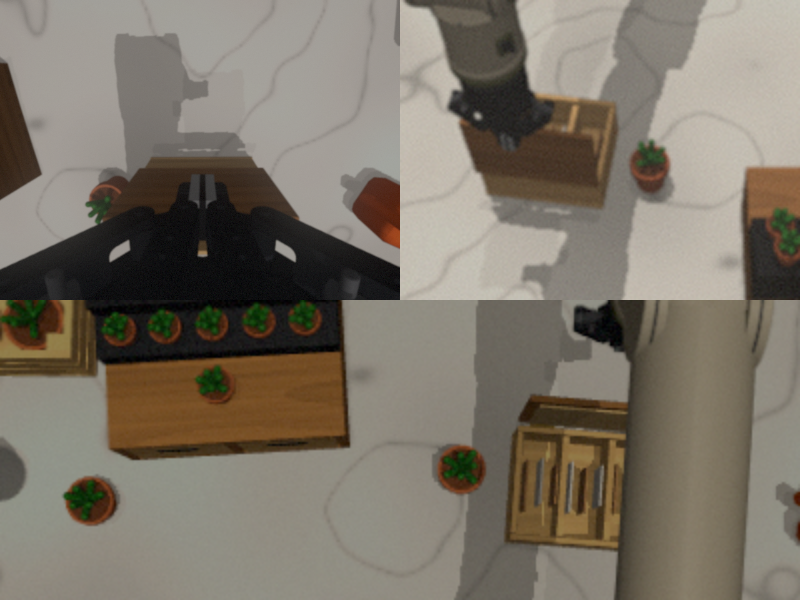

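Both drawers look flush: front positions are 0.576 and 0.584, against 0.578 and 0.586 expected. In the scene crop the fingers (~(505, 140)) are behind the lid's outer face. Next I lower behind the lid and approach it.

Emit:
arm_command(
  plan=[
    {"dp":[0,0,20],"spin":0},
    {"dp":[0,0,20],"spin":0},
    {"dp":[0,0,20],"spin":0},
    {"dp":[0,0,19],"spin":0},
    {"dp":[0,0,0],"spin":0},
  ],
)

```text
clock: 12.9
position: [0.6713, -0.2028, 0.3735]
ee_rot: [1.0, -0.03, -0.002, -0.0]
ft_force: [-1.0, 0.0, -0.1]
grip_width: -0.002
grasp_force: 0.0
```

Emit:
arm_command(
  plan=[
    {"dp":[-10,0,0],"spin":0},
    {"dp":[-8,0,0],"spin":0},
    {"dp":[-6,0,0],"spin":0},
    {"dp":[-5,0,0],"spin":0},
    {"dp":[-4,0,0],"spin":0},
  ],
)

```text
clock: 13.4
position: [0.6387, -0.2014, 0.3762]
ee_rot: [1.0, -0.031, 0.0, 0.0]
ft_force: [-0.5, 0.2, -0.5]
grip_width: 0.001
grasp_force: 0.0
```

Emit:
arm_command(
  plan=[
    {"dp":[-3,0,0],"spin":0},
    {"dp":[-3,0,0],"spin":0},
    {"dp":[-3,0,0],"spin":0},
  ],
)

```text
clock: 13.7
position: [0.63, -0.2009, 0.3757]
ee_rot: [1.0, -0.031, 0.0, -0.0]
ft_force: [2.0, -0.0, 1.1]
grip_width: 0.001
grasp_force: 0.9
```

Contact came at the predicted place, with 2 N. Now I follow the lid's arc.

Emit:
arm_command(
  plan=[
    {"dp":[-4.8,0,0],"spin":0},
    {"dp":[-4.8,0,0],"spin":0},
    {"dp":[-4.8,0,0.5],"spin":0},
    {"dp":[-4.8,0,0.5],"spin":0},
    {"dp":[-4.6,0,0.5],"spin":0},
  ],
)

```text
clock: 14.2
position: [0.606, -0.1994, 0.3743]
ee_rot: [1.0, -0.031, 0.0, 0.0]
ft_force: [2.0, 0.4, 2.2]
grip_width: -0.0
grasp_force: 1.0
```

Emit:
arm_command(
  plan=[
    {"dp":[-4.6,0,0.6],"spin":0},
    {"dp":[-4.6,0,0.8],"spin":0},
    {"dp":[-4.6,0,1],"spin":0},
    {"dp":[-4.5,0,1.2],"spin":0},
    {"dp":[-4.4,0,1.4],"spin":0},
  ],
)

```text
clock: 14.7
position: [0.5833, -0.198, 0.3691]
ee_rot: [1.0, -0.031, -0.0, 0.0]
ft_force: [1.0, -0.0, 2.9]
grip_width: -0.002
grasp_force: 0.9
```

Emit:
arm_command(
  plan=[
    {"dp":[-4.4,0,1.5],"spin":0},
    {"dp":[-4.4,0,1.6],"spin":0},
    {"dp":[-4.3,0,1.7],"spin":0},
    {"dp":[-4.2,0,1.8],"spin":0},
    {"dp":[-4.2,0,1.9],"spin":0},
  ],
)

```text
clock: 15.2
position: [0.5619, -0.1967, 0.3604]
ee_rot: [1.0, -0.031, -0.0, -0.0]
ft_force: [1.8, -0.8, -0.7]
grip_width: -0.003
grasp_force: 0.7
```

Emit:
arm_command(
  plan=[
    {"dp":[-4.1,0,2.2],"spin":0},
    {"dp":[-4,0,2.3],"spin":0},
    {"dp":[-3.8,0,2.5],"spin":0},
    {"dp":[-3.8,0,2.6],"spin":0},
    {"dp":[-3.6,0,2.8],"spin":0},
  ],
)

```text
clock: 15.7
position: [0.5427, -0.1955, 0.3481]
ee_rot: [1.0, -0.031, 0.0, 0.0]
ft_force: [1.6, 0.3, 1.0]
grip_width: 0.003
grasp_force: 0.6
```

Emit:
arm_command(
  plan=[
    {"dp":[-3.5,0,3],"spin":0},
    {"dp":[-3.4,0,3.1],"spin":0},
    {"dp":[-3.3,0,3.2],"spin":0},
    {"dp":[-3.2,0,3.3],"spin":0},
    {"dp":[-3.1,0,3.4],"spin":0},
  ],
)

```text
clock: 16.2
position: [0.5263, -0.1945, 0.332]
ee_rot: [1.0, -0.031, 0.0, 0.0]
ft_force: [0.8, 0.1, 0.4]
grip_width: -0.001
grasp_force: 0.6
```

Emit:
arm_command(
  plan=[
    {"dp":[-2.9,0,3.6],"spin":0},
    {"dp":[-2.7,0,3.8],"spin":0},
    {"dp":[-2.6,0,3.8],"spin":0},
    {"dp":[-2.4,0,4],"spin":0},
    {"dp":[-2.3,0,4],"spin":0},
  ],
)

```text
clock: 16.7
position: [0.5134, -0.1938, 0.3128]
ee_rot: [1.0, -0.031, -0.0, 0.0]
ft_force: [-0.3, 0.9, 1.3]
grip_width: -0.003
grasp_force: 0.5
```

Emit:
arm_command(
  plan=[
    {"dp":[-2.1,0,4.1],"spin":0},
    {"dp":[-2,0,4.2],"spin":0},
    {"dp":[-1.8,0,4.2],"spin":0},
    {"dp":[-1.6,0,4.3],"spin":0},
    {"dp":[-1.4,0,4.4],"spin":0},
  ],
)

```text
clock: 17.2
position: [0.5047, -0.1932, 0.2916]
ee_rot: [1.0, -0.031, 0.0, 0.0]
ft_force: [1.2, 0.7, -0.3]
grip_width: 0.001
grasp_force: 0.5
```

Emit:
arm_command(
  plan=[
    {"dp":[-1.3,0,4.2],"spin":0},
    {"dp":[-1.1,0,4],"spin":0},
    {"dp":[-0.8,0,3],"spin":0},
    {"dp":[-0.5,0,2.5],"spin":0},
    {"dp":[-0.3,0,2],"spin":0},
  ],
)

```text
clock: 17.7
position: [0.5007, -0.1931, 0.276]
ee_rot: [1.0, -0.031, -0.0, 0.0]
ft_force: [0.6, 0.0, 0.6]
grip_width: 0.001
grasp_force: 0.4
```

Emit:
arm_command(
  plan=[
    {"dp":[-0.2,0,1.5],"spin":0},
    {"dp":[-0.1,0,1.5],"spin":0},
    {"dp":[0,0,1],"spin":0},
    {"dp":[0,0,1],"spin":0},
  ],
)

```text
clock: 18.1
position: [0.5004, -0.193, 0.2711]
ee_rot: [1.0, -0.031, -0.0, 0.0]
ft_force: [-1.1, 0.6, 0.6]
grip_width: 0.002
grasp_force: 0.4
```

Emit:
arm_command(
  plan=[
    {"dp":[0,0,1],"spin":0},
    {"dp":[0,0,1],"spin":0},
    {"dp":[0,0,0.5],"spin":0},
  ],
)

```text
clock: 18.4
position: [0.5005, -0.1929, 0.2698]
ee_rot: [1.0, -0.031, -0.0, 0.0]
ft_force: [-8.2, 1.7, 19.5]
grip_width: -0.0
grasp_force: 9.6
```

Emit:
arm_command(
  plan=[
    {"dp":[0,0,0.5],"spin":0},
    {"dp":[0,0,0.5],"spin":0},
  ],
)

```text
clock: 18.6
position: [0.5006, -0.1928, 0.2697]
ee_rot: [1.0, -0.031, -0.0, 0.001]
ft_force: [-13.0, 3.7, 28.6]
grip_width: -0.003
grasp_force: 14.5
```

The lid is on its stop at the predicted height of 0.2695. I'll lift off, move clear and check.

Emit:
arm_command(
  plan=[
    {"dp":[0,0,-3],"spin":0},
    {"dp":[0,0,-20],"spin":0},
    {"dp":[0,0,-40],"spin":0},
    {"dp":[0,0,-45],"spin":0},
    {"dp":[-20,20,-40],"spin":0},
  ],
)

```text
clock: 19.1
position: [0.4807, -0.2091, 0.4178]
ee_rot: [1.0, -0.028, 0.001, -0.001]
ft_force: [0.9, -1.2, -0.4]
grip_width: 0.002
grasp_force: 0.0
```

Emit:
arm_command(
  plan=[
    {"dp":[-20,45,0],"spin":0},
    {"dp":[-20,45,0],"spin":0},
    {"dp":[-20,45,0],"spin":0},
    {"dp":[-20,45,0],"spin":0},
    {"dp":[0,0,0],"spin":0},
  ],
)

```text
clock: 19.6
position: [0.3838, -0.3927, 0.415]
ee_rot: [0.999, -0.036, -0.001, 0.001]
ft_force: [0.4, 1.1, -0.6]
grip_width: 0.002
grasp_force: 0.0
```

Run:
```python
from workcell import viewer,manip
import cv2
b=viewer.camera("scene");t=viewer.camera("top")
cv2.imwrite("pics/e.png",cv2.vconcat([cv2.resize(b[190:340,180:480],(800,290)),cv2.resize(t[120:245,120:465],(800,290),interpolation=cv2.INTER_CUBIC)]))
```

```text
(no output)
```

View pics/e.png

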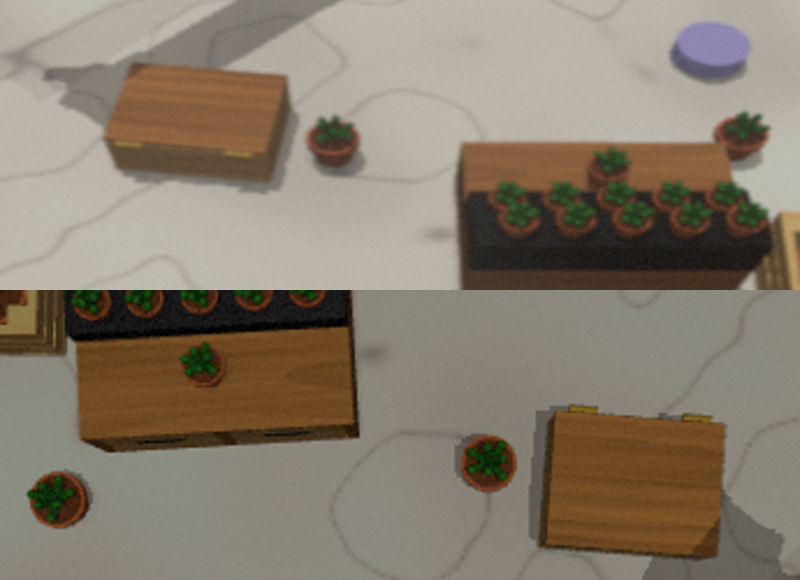

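The picture shows both drawers flush (top view, (80–358, 430–450)), the lid flat on the box (540–725, 410–555), and the box and pots where they were.

```bash
python3 -c "
from workcell import manip
print(manip.hand_in())"
```

```text
the job is handed in; nothing more can be done
None
```

I pushed both drawers home to their stops, then closed the seed box lid down onto its stop, and handed the job in at about 20 s; the last picture shows the box and pots still in place.

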